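Unlock the ring-mandrel stand and park its locking pin

ROBOT

A 7-joint arm with a two-finger parallel gripper is mounted at the origin on the work surface. World frame = base frame: x ahead of the robot, y to its left, z up, the work surface at z = 0. Lengths are in mm, angles in degrees, forces in N, time in s.
With the tool pointing down it reaches from about 350 to 900 mm from the base axis. Payload 19.9 kg.
Tool frame: the origin (TCP) lies midway between the tips of the shut fingers; the grasp point (between the pads) lies 19 mm behind it (ctrl.hold_point_z is the distance from the TCP to the grasp point, in mm); z points along the fingers, y is the direction in which the jaws open and shut (so a half turn about z gives the same grasp; the last joint's range is limited). The gripper opens to 94 mm and grips with 3 to 60 N. Pads are 16 mm wide; open, the fingers measure 119 mm over their backs; the gripper's body (75 mm by 177 mm) begins 78 mm behind the grasp point.
Start: joints at [67.81, 23.915, -0.59, 92.452, 0.269, 63.638, -3.037], TCP at [211.836, -587.983, 205.425] pointing down, gripper open.
Joint ranges: [-161.28, 161.28], [-22.2, 115.67], [-73.04, 71.86], [3.21, 147.25], [-68.34, 248.33], [10.77, 114.83], [-161.83, 161.83]. Speed limits (degrees/s): [108.29, 108.29, 136.94, 136.94, 172.46, 172.46, 172.46].

INTERFACE

Orientations are given as a 3x3 rotation matrix whose columns are the frame's x, y, z axes.
In Python, from rig import status, vision, order, ctrl gives the robot as it stands.
- The arm moves only by the shell command python3 -m crank 'ROWS'. ROWS is JSON, a list of rows, each an object with "jaw": the finger opening in mm, from 0 to 94; "linear": the shift along the tool's x, y, z in mm, a list of three; "angular": the turn, a rotation vector about the tool's x, y, z in rad, a list of three. In form: [{"jaw": jaw, "linear": [tx, ty, tz], "angular": [ax, ay, az]}, ...]. A call has exactly 8 rows; each row shifts and turns the commanded pose from where the row before left it, along the tool's axes as they then stand; what a row does not reach is not made up. A row lasts 1/10 s, in which the tool goes at most 50 mm and 8.59 degrees, less where a joint would pass 70% of its speed; a pose out of reach is approached as far as the arm can. A call with a gripper value outside its range is refused whole. The fingers move at their own pace and stop on an object; the grip force is fixed at half the most. Time passes only in rows, so rows that do not move let the fingers close, or fill a call up. It gives the time, the measured TCP pose, the force and the opening at its end, in the units of the state.
- status.get_obs(): the state, without advancing time (a new reading comes with each control period).
- vision.read_camera(name): name is "side" or "top" or "wrist"; returns a dict with "frame" (400x640x3 uint8, red, green, blue), "range_z" (400x640 float32, mm along the optical axis (not along the pixel's ray), 0 where there is no reading), "fx", "fy", "cx", "cy" (pixels), "extrinsics" (4x4, takes a point from world to camera coordinates). Camera axes: x right, y down, z forward; pixel columns grow to the right and rows downward; lengths in mm; the calibration is good to about 2 mm. A picture is of the moment at which its call begins.
- order.hand_in(): hands the job in, once; it reports no verdict.
The state is a dict: "time": time; "q": joint angles; "qd": joint speeds; "joint_torque": joint torques, N m; "ee_pos": TCP position; "ee_rot": TCP orientation; "wrist_force": force on the tool from outside, world axes, zero at the start; "moment": the same for the moment, N m; "grip_width": opening from 0.0 (shut) to 1.0 (fully open).
Only numpy, scipy, OpenCV 4.12 (cv2) and the standard library are available. Lean on these libraries where they do the work, as an engineer would, in place of code of your own. Each camera call takes 0.05 s, during which the arm holds its last target.

TASK

Unlock the ring-mandrel stand: its locking pin lets go at one place within the first quarter turn anticlockwise (seen from above), which can only be felt, so turn it by its thumb blade while trying it gently upward (a hard pull on the caught pin spoils the lock's spring plate), and draw it right up out of the bore. Then park the pin in the open notch of the stand's side ledge, behind the lip, hanging upright with its flange flat on the ledge, and let go of it. Leave the firebrick, the tin and the hammer where they lie.

Things in the scene. Friction and masses are not known exactly. Their poses are not given: they have to be found in the camera images.
- pin: Bare steel locking pin standing in the stand's bore, 110 mm long over all, about 0.25 kg. Origin: centre of the underside of its round flange (48 mm across, 6 mm thick); z up along the pin. Above: a neck 20 mm across up to z = 12 mm, then the thumb blade. Below: a shank 14 mm across, tapered at its end, down to z = -60 mm, with a cross lug. It is clear of the bore after 60 mm of lift.
- pin_blade (a point): Middle of the pin's flat upright thumb blade, the place to grip, 35 mm above the flange's underside. The blade is 44 mm wide along the pin's x, 12 mm thick along its y, and stands from z = 12 to 50 mm of the pin.
- pin_lug (a point): Middle of the lug across the shank, 24 mm below the flange's underside: 36 mm long along the pin's x (parallel to the blade), 10 mm wide, 8 mm high. At the start it is out of sight in the housing and locks the pin: after about 8 mm of lift it catches under the lock plate.
- pin_tip (a point): Lower end of the pin's shank, 60 mm below the flange's underside.
- bore (a point): Where the pin's flange sits at the start, on the 12 mm thick lock plate, 90 mm above the bench. One straight keyway in the plate (15 mm wide, passes the lug within about 6 degrees) is hidden under the flange at an unknown angle: 25 to 83 degrees anticlockwise of the lug's start. There is no stop: turned too far, the lug is caught again.
- lock_plate (a joint): How far (m) the hidden lock plate is pulled up from its seat, 0 at rest. A stiff spring holds it down: a pull of 5 N on the caught pin lifts it 1 mm, 30 N 6 mm, and 7 mm is too much.
- stand: Fixed grey mandrel stand. Origin: on the bench below the bore; z up, x along the level steel ring mandrel at its back (z = 52, ends at x = 214 mm). Housing 84 x 84 mm; top: a bezel ring 80 mm across at z = 92 mm with a recess 2 mm deep, 51 mm wide, for the flange. Foot 120 x 100 x 12 mm. On the +y side a ledge 8 mm thick, top at z = 85 mm, x = -40 to 40, y = 40 to 124 mm, open below.
- park_notch (a point): Where the pin is to hang: axis of the parked shank at the ledge's top face (x = 0, y = 82, z = 85 mm of the stand). The notch is 20 mm wide, open to the stand's front (-x), its flat closed end 10 mm behind this point. Going in, the lug passes below the 8 mm thick ledge and the flange above it; then the flange's underside rests on the ledge.
- notch_mouth (a point): Mouth of the notch, 40 mm in front (-x of the stand) of park_notch, at the ledge's front edge and top height. On both sides of the mouth a lip 6 mm deep and 3.5 mm high along the front edge keeps the parked flange from sliding out.
- brick: Loose firebrick, 140 x 70 x 35 mm, a bystander. Origin: centre of its underside.
- tin: Closed aluminium tin, 68 mm across, 60 mm high, a bystander. Origin: centre of its underside.
- hammer: Hammer lying on the bench, 240 mm long along its x, a bystander. Origin: underside of its middle.
Mind the look-alikes: they are no part of the job. Leave any blue look-alike of the pin alone.

How it is judged:
By the outcome, as a careful person would: the job done as asked, in the order asked, and still so for the second after the job is handed in, with the robot touching nothing.
It also fails if it takes over 54 s, if anything falls off the work surface, if the arm or the gripper's body presses on something with over 40 N, if the wrist force passes 120 N, or if a joint passes its speed limit or range.

## Working session

There is one attempt and no reset: what is moved stays moved. The work goes in short steps, Python scripts to look and compute and a shell command to move; the robot and the scene stay as the last step left them, time stands still between calls to the robot, and variables do not carry over. Pictures are saved under pics/ and viewed, and the job is handed in when it is done.

```bash
ls; mkdir -p pics; cat > h.py <<'E'
import numpy as np,cv2
from rig import status,vision,order,ctrl
def cam(n,save=None):
    c=vision.read_camera(n)
    if save: cv2.imwrite('pics/'+save,c['frame'][:,:,::-1])
    np.savez('pics/%s_last.npz'%n,**c)
    return c
def load(n): return dict(np.load('pics/%s_last.npz'%n))
def ray(c,u,v):
    E=c['extrinsics'];R=E[:3,:3];t=E[:3,3]
    o=-R.T@t; d=R.T@np.array([(u-c['cx'])/c['fx'],(v-c['cy'])/c['fy'],1.]);return o,d
def onz(c,u,v,z):
    o,d=ray(c,u,v);return o+d*(z-o[2])/d[2]
def pt(c,u,v):
    o,d=ray(c,u,v);return o+d*c['range_z'][int(v),int(u)]
def proj(c,p):
    E=c['extrinsics'];q=E[:3,:3]@np.array(p)+E[:3,3];return c['fx']*q[0]/q[2]+c['cx'],c['fy']*q[1]/q[2]+c['cy']
def cloud(c):
    v,u=np.mgrid[0:400,0:640];E=c['extrinsics'];R=E[:3,:3];t=E[:3,3]
    z=c['range_z'];P=np.stack([(u-c['cx'])/c['fx']*z,(v-c['cy'])/c['fy']*z,z],-1)
    W=(P-t)@R; W[z==0]=np.nan; return W
E
python3 - <<'E'
from h import *
for n in('side','top','wrist'):
    c=cam(n,n+'0.png');print(n,c['fx'],np.round(c['extrinsics'],3).tolist())
s=status.get_obs();print(s);print(ctrl.hold_point_z)
E
```

```text
pics
side 486.5360317725488 [[-0.952, -0.306, 0.02, 476.791], [-0.188, 0.529, -0.828, 185.451], [0.243, -0.792, -0.561, 1227.384], [0.0, 0.0, 0.0, 1.0]]
top 363.28098664142874 [[0.012, -0.999, 0.037, -47.826], [-0.997, -0.015, -0.073, 523.958], [0.073, -0.036, -0.997, 969.806], [0.0, 0.0, 0.0, 1.0]]
wrist 359.2366956216595 [[0.339, -0.941, -0.0, -625.199], [-0.904, -0.326, 0.277, -28.724], [-0.261, -0.094, -0.961, 393.0], [0.0, 0.0, 0.0, 1.0]]
{'time': 0.15, 'q': array([67.8085469 , 23.94037729, -0.5903273 , 92.47547573,  0.27033787,
       63.6387269 , -3.0360274 ]), 'qd': array([ 0.05677838, -0.04030894, -0.10234726, -0.13928751,  0.03679477,
       -0.05220887, -0.07633327]), 'joint_torque': array([ 1.21887017e-03, -8.51531553e+01,  6.39708862e-01, -4.26136208e+01,
       -4.88127675e-02,  1.72281201e-02,  7.35890512e-05]), 'ee_pos': array([ 211.74488023, -587.74402858,  204.98247829]), 'ee_rot': array([[ 9.40790666e-01,  3.38987848e-01, -4.01959039e-04],
       [ 3.38988073e-01, -9.40790297e-01,  8.38266886e-04],
       [-9.39968753e-05, -9.24892982e-04, -9.99999568e-01]]), 'wrist_force': array([-0.3495259 ,  0.58645436, -0.27003125]), 'moment': array([ 0.0272939 , -0.04889244,  0.0146049 ]), 'grip_width': 0.9977641509728764}
18.8
```

View pics/side0.png

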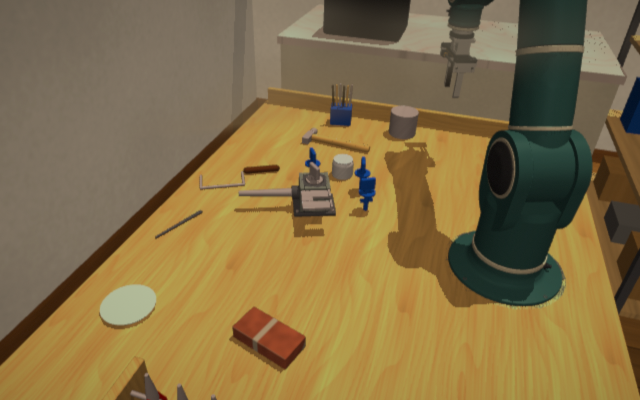

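View pics/top0.png

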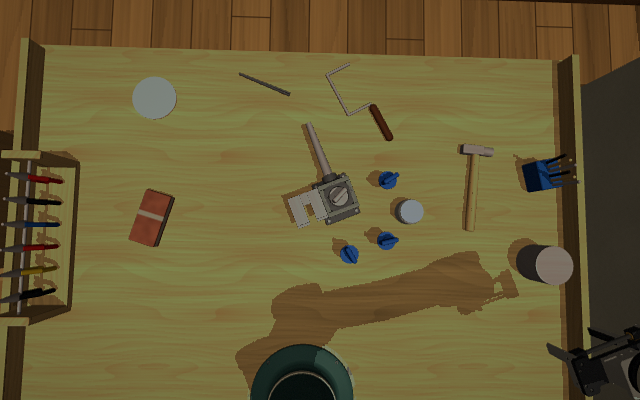

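View pics/wrist0.png

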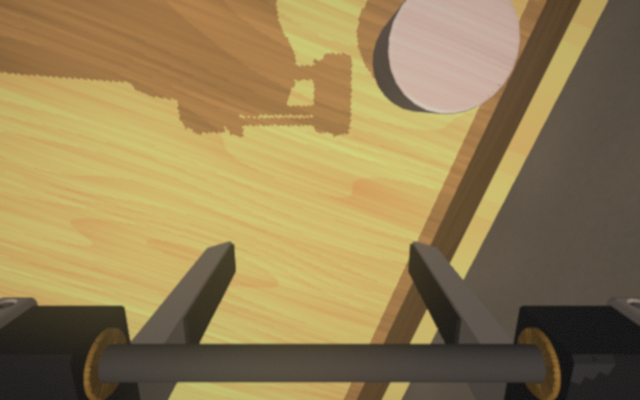

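```bash
python3 - <<'E'
from h import *
c=load('top');f=c['frame'][100:280,270:430,::-1]
cv2.imwrite('pics/topcrop.png',cv2.resize(f,None,fx=3.3,fy=3.3,interpolation=cv2.INTER_CUBIC))
W=cloud(c)
for (u,v) in [(340,196),(330,204),(350,190),(300,215),(313,140),(310,125),(326,176)]: print(u,v,np.round(W[v,u],1))
# points in z bands near the stand
m=np.zeros((400,640),bool);m[110:245,280:372]=1
for z0,z1 in((80,88),(88,95),(95,100),(120,150),(8,16)):
    k=m&(W[...,2]>z0)&(W[...,2]<z1);P=W[k];print(z0,z1,k.sum(),P.mean(0).round(1) if len(P) else '', P.min(0).round(0) if len(P) else '',P.max(0).round(0) if len(P) else '')
    if k.sum()>5:
        v,u=np.nonzero(k);print(cv2.minAreaRect(P[:,:2].astype(np.float32)))
E
```

```text
340 196 [525.1 -85.5 140.8]
330 204 [508.4 -64.6  95.2]
350 190 [ 544.8 -115.2   93. ]
300 215 [480.   10.5  86.1]
313 140 [678.9 -20.2  62.4]
310 125 [719.9 -11.7  59.1]
326 176 [582.5 -55.   72. ]
80 88 776 [503.2  -7.3  85.5] [ 452. -124.   81.] [568.  44.  88.]
((512.3631591796875, -41.9510498046875), (79.84378814697266, 154.783203125), 21.977569580078125)
88 95 858 [524.2 -76.8  92.1] [ 447. -138.   88.] [583.  31.  95.]
((514.0801391601562, -47.11888885498047), (83.77823638916016, 165.3787078857422), 22.068801879882812)
95 100 200 [528.8 -82.8  96.8] [ 478. -128.   95.] [580. -34. 100.]
((528.7509155273438, -84.88326263427734), (79.96465301513672, 79.94879913330078), 22.20587921142578)
120 150 90 [528.5 -84.  139.2] [ 511. -100.  120.] [547. -68. 145.]
((529.2798461914062, -84.82888793945312), (10.265432357788086, 42.90877914428711), 45.76963424682617)
8 16 323 [530.8 -95.1  12.4] [ 459. -183.    8.] [780. -20.  16.]
((621.7264404296875, -95.68616485595703), (137.5736846923828, 332.4051513671875), 83.36136627197266)
```

View pics/topcrop.png

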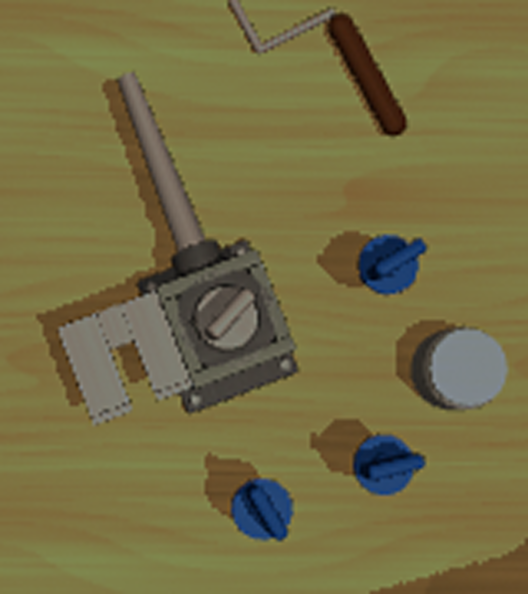

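```bash
cat >> h.py <<'E'
def plan(pos,ydeg,n,jaw,tilt0=None):
    """rows from measured pose to pos with tool y at world angle ydeg, tool down"""
    s=status.get_obs();R=s['ee_rot'];p=s['ee_pos']
    y0=np.degrees(np.arctan2(R[1,1],R[0,1]));dy=ydeg-y0
    d=(np.array(pos)-p)/n
    print('t',s['time'],'p',p.round(1),'ydeg',round(y0,2),'dy',round(dy,2),'q7',s['q'][6].round(1),'F',s['wrist_force'].round(2))
    for i in range(n):
        a=np.radians(y0+dy*i/n);Y=np.array([np.cos(a),np.sin(a),0]);Z=np.array([0,0,-1.]);X=np.cross(Y,Z)
        print('{"jaw":%g,"linear":[%.1f,%.1f,%.1f],"angular":[0,0,%.4f]},'%(jaw,X@d,Y@d,Z@d,-np.radians(dy/n)))
E
python3 -c "
from h import *
plan((529,-85,240),45.8,16,94)"
```

```text
t 0.15 p [ 211.7 -587.7  205. ] ydeg -70.18 dy 115.98 q7 -3.0 F [-0.35  0.59 -0.27]
{"jaw":94,"linear":[29.3,-22.8,-2.2],"angular":[0,0,-0.1265]},
{"jaw":94,"linear":[32.0,-19.0,-2.2],"angular":[0,0,-0.1265]},
{"jaw":94,"linear":[34.1,-14.8,-2.2],"angular":[0,0,-0.1265]},
{"jaw":94,"linear":[35.7,-10.4,-2.2],"angular":[0,0,-0.1265]},
{"jaw":94,"linear":[36.7,-5.8,-2.2],"angular":[0,0,-0.1265]},
{"jaw":94,"linear":[37.1,-1.1,-2.2],"angular":[0,0,-0.1265]},
{"jaw":94,"linear":[37.0,3.6,-2.2],"angular":[0,0,-0.1265]},
{"jaw":94,"linear":[36.2,8.2,-2.2],"angular":[0,0,-0.1265]},
{"jaw":94,"linear":[34.9,12.7,-2.2],"angular":[0,0,-0.1265]},
{"jaw":94,"linear":[33.0,17.0,-2.2],"angular":[0,0,-0.1265]},
{"jaw":94,"linear":[30.6,21.1,-2.2],"angular":[0,0,-0.1265]},
{"jaw":94,"linear":[27.7,24.8,-2.2],"angular":[0,0,-0.1265]},
{"jaw":94,"linear":[24.3,28.1,-2.2],"angular":[0,0,-0.1265]},
{"jaw":94,"linear":[20.6,30.9,-2.2],"angular":[0,0,-0.1265]},
{"jaw":94,"linear":[16.5,33.3,-2.2],"angular":[0,0,-0.1265]},
{"jaw":94,"linear":[12.2,35.1,-2.2],"angular":[0,0,-0.1265]},
```

```bash
python3 -m crank '[{"jaw":94,"linear":[29,-23,-2],"angular":[0,0,-0.1265]},{"jaw":94,"linear":[32,-19,-2],"angular":[0,0,-0.1265]},{"jaw":94,"linear":[34,-15,-2],"angular":[0,0,-0.1265]},{"jaw":94,"linear":[36,-10,-2],"angular":[0,0,-0.1265]},{"jaw":94,"linear":[37,-6,-2],"angular":[0,0,-0.1265]},{"jaw":94,"linear":[37,-1,-2],"angular":[0,0,-0.1265]},{"jaw":94,"linear":[37,4,-2],"angular":[0,0,-0.1265]},{"jaw":94,"linear":[36,8,-2],"angular":[0,0,-0.1265]}]'
python3 -c "
from h import *
plan((529,-85,240),45.8,8,94)"
```

```text
time: 0.95
ee_pos: [371.1, -335.1, 221.5]
ee_rot: [[0.206, 0.978, -0.0], [0.978, -0.206, -0.0], [-0.0, -0.0, -1.0]]
wrist_force: [0.5, -0.0, 0.2]
grip_width: 1.002
t 0.95 p [ 371.1 -335.1  221.5] ydeg -11.9 dy 57.7 q7 23.0 F [ 0.55 -0.    0.16]
{"jaw":94,"linear":[34.7,12.9,-2.3],"angular":[0,0,-0.1259]},
{"jaw":94,"linear":[32.8,17.1,-2.3],"angular":[0,0,-0.1259]},
{"jaw":94,"linear":[30.4,21.1,-2.3],"angular":[0,0,-0.1259]},
{"jaw":94,"linear":[27.5,24.7,-2.3],"angular":[0,0,-0.1259]},
{"jaw":94,"linear":[24.2,28.0,-2.3],"angular":[0,0,-0.1259]},
{"jaw":94,"linear":[20.4,30.8,-2.3],"angular":[0,0,-0.1259]},
{"jaw":94,"linear":[16.4,33.1,-2.3],"angular":[0,0,-0.1259]},
{"jaw":94,"linear":[12.1,34.9,-2.3],"angular":[0,0,-0.1259]},
```

Tracks well.

```bash
python3 -m crank '[{"jaw":94,"linear":[34.7,13,-2],"angular":[0,0,-0.126]},{"jaw":94,"linear":[33,17,-2],"angular":[0,0,-0.126]},{"jaw":94,"linear":[30.4,21,-2],"angular":[0,0,-0.126]},{"jaw":94,"linear":[27.5,24.7,-2],"angular":[0,0,-0.126]},{"jaw":94,"linear":[24.2,28,-2],"angular":[0,0,-0.126]},{"jaw":94,"linear":[20.4,30.8,-2],"angular":[0,0,-0.126]},{"jaw":94,"linear":[16.4,33,-2],"angular":[0,0,-0.126]},{"jaw":94,"linear":[12,35,-2],"angular":[0,0,-0.126]}]'
python3 - <<'E'
from h import *
c=cam('wrist','wrist1.png');W=cloud(c)
m=(W[...,2]>133)&(W[...,2]<146)
print(m.sum(),np.nanmedian(W[m],0) if m.any() else '')
s=status.get_obs();print(s['ee_pos'],s['q'])
print(proj(c,(529,-85,140)))
E
```

```text
time: 1.75
ee_pos: [530.1, -85.8, 237.5]
ee_rot: [[-0.717, 0.697, -0.0], [0.697, 0.717, -0.0], [0.0, -0.0, -1.0]]
wrist_force: [0.3, -0.6, 0.0]
grip_width: 0.999
757 [527.70646829 -83.60462486 140.42614017]
[532.48598005 -80.14566654 237.99443972] [ 35.95575628  16.41076893 -36.63760885 101.75712662  10.57069449
  65.2339136   42.63548015]
(np.float64(320.8607107340084), np.float64(203.97872399089405))
```

View pics/wrist1.png

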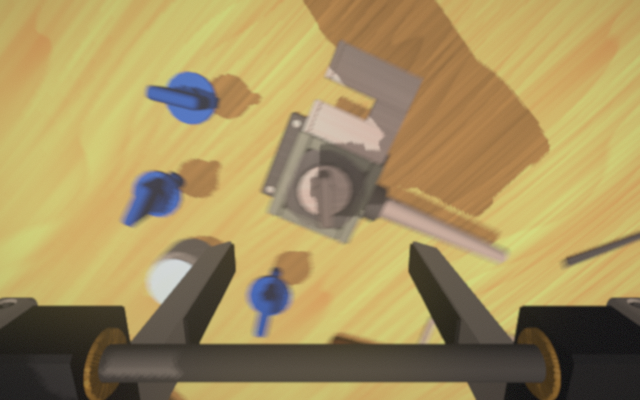

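```bash
python3 - <<'E'
from h import *
c=cam('wrist','wrist2.png');W=cloud(c)
s=status.get_obs();print(s['time'],s['ee_pos'].round(2),s['q'].round(1),np.round(s['ee_rot'],3).tolist())
for z0,z1 in((130,150),(93,99),(87,93),(80,87),(55,66)):
    m=(W[...,2]>z0)&(W[...,2]<z1);P=W[m];P=P[np.hypot(P[:,0]-529,P[:,1]+85)<(60 if z0>86 else 300)]
    if len(P): print(z0,len(P),np.median(P,0).round(1),cv2.minAreaRect(P[:,:2].astype(np.float32)))
f=c['frame'][20:280,220:440,::-1]
cv2.imwrite('pics/w2c.png',cv2.resize(f,None,fx=2.3,fy=2.3,interpolation=cv2.INTER_CUBIC))
E
```

```text
1.85 [531.29 -82.48 237.63] [ 36.1  16.3 -36.5 101.9  10.5  65.2  42.5] [[-0.721, 0.693, 0.001], [0.693, 0.721, 0.002], [0.001, 0.002, -1.0]]
130 764 [528.1 -83.4 140.4] ((529.0490112304688, -84.78901672363281), (11.949066162109375, 43.64885330200195), 47.673545837402344)
93 3903 [525.2 -81.9  93.9] ((528.78857421875, -84.73847961425781), (82.98313903808594, 83.05892944335938), 22.245609283447266)
87 3059 [522.6 -73.9  92.4] ((525.8167114257812, -76.77113342285156), (83.92668914794922, 101.73824310302734), 21.923187255859375)
80 6266 [503.3  -2.2  85.9] ((467.6429443359375, -113.2000732421875), (200.2489013671875, 280.7926330566406), 13.969359397888184)
55 4449 [592.8 -58.1  61.4] ((574.4127807617188, -160.02996826171875), (385.58209228515625, 246.20639038085938), 17.66834831237793)
```

View pics/w2c.png

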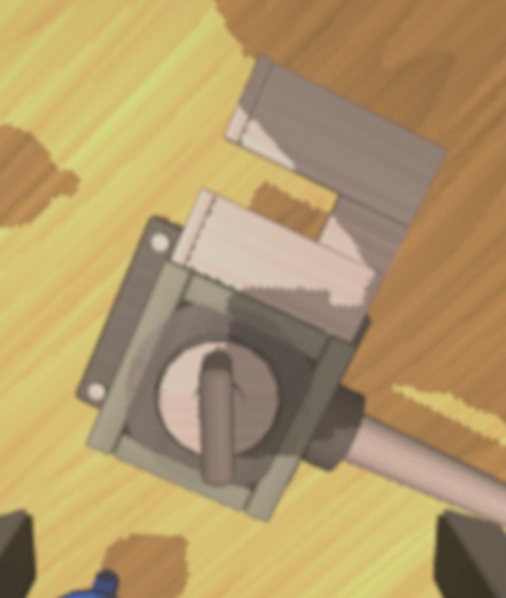

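```bash
python3 -c "
from h import *
plan((529,-84.8,107),46.5,8,40)"|head -2
```

```text
t 1.85 p [531.3 -82.5 237.6] ydeg 46.14 dy 0.36 q7 42.5 F [-0.45  0.1  -0.75]
{"jaw":40,"linear":[0.0,-0.4,16.3],"angular":[0,0,-0.0008]},
```

```bash
python3 -m crank '[{"jaw":50,"linear":[0,-1,20],"angular":[0,0,-0.003]},{"jaw":50,"linear":[0,-1,25],"angular":[0,0,-0.003]},{"jaw":50,"linear":[0,-1,25],"angular":[0,0,0]},{"jaw":50,"linear":[0,0,20],"angular":[0,0,0]},{"jaw":50,"linear":[0,0,10],"angular":[0,0,0]},{"jaw":50,"linear":[0,0,0],"angular":[0,0,0]},{"jaw":50,"linear":[0,0,0],"angular":[0,0,0]},{"jaw":50,"linear":[0,0,0],"angular":[0,0,0]}]'
python3 -c "
from h import *
c=cam('wrist','w3.png')
plan((529,-84.8,107),46.5,1,40)
m=cloud(c)
"
```

```text
time: 2.65
ee_pos: [528.1, -89.3, 138.5]
ee_rot: [[-0.718, 0.696, 0.001], [0.696, 0.718, -0.0], [-0.001, 0.001, -1.0]]
wrist_force: [-0.2, -0.0, 0.3]
grip_width: 0.533
t 2.7 p [528.  -89.3 138.3] ydeg 45.88 dy 0.62 q7 38.7 F [-0.   -1.46 -0.13]
{"jaw":40,"linear":[2.4,3.9,31.3],"angular":[0,0,-0.0108]},
```

View pics/w3.png

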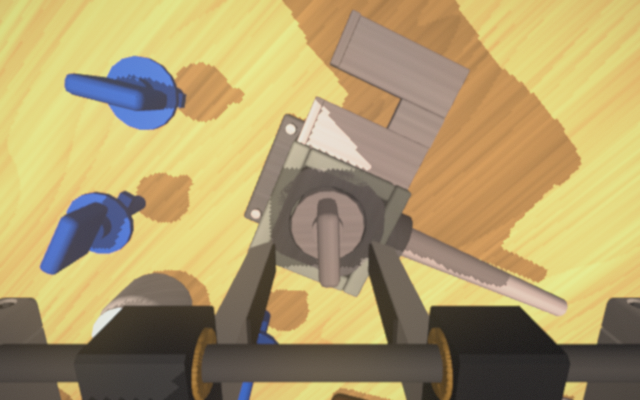

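```bash
python3 -m crank '[{"jaw":50,"linear":[2.4,3.9,10],"angular":[0,0,-0.011]},{"jaw":50,"linear":[0,0,12],"angular":[0,0,0]},{"jaw":50,"linear":[0,0,8],"angular":[0,0,0]},{"jaw":30,"linear":[0,0,0],"angular":[0,0,0]},{"jaw":25,"linear":[0,0,0],"angular":[0,0,0]},{"jaw":20,"linear":[0,0,0],"angular":[0,0,0]},{"jaw":20,"linear":[0,0,0],"angular":[0,0,0]},{"jaw":20,"linear":[0,0,0],"angular":[0,0,0]}]'
python3 -c "
from h import *
plan((529,-84.8,107),46.5,1,40)
"
```

```text
time: 3.5
ee_pos: [528.6, -84.8, 107.7]
ee_rot: [[-0.726, 0.688, 0.0], [0.688, 0.726, -0.0], [-0.0, 0.0, -1.0]]
wrist_force: [0.3, -1.1, 0.2]
grip_width: 0.217
t 3.5 p [528.6 -84.8 107.7] ydeg 46.52 dy -0.02 q7 37.2 F [ 0.31 -1.1   0.17]
{"jaw":40,"linear":[-0.3,0.2,0.7],"angular":[0,0,0.0003]},
```

Right on. Close and read the forces.

```bash
python3 -m crank '[{"jaw":10,"linear":[0,0,0],"angular":[0,0,0]},{"jaw":8,"linear":[0,0,0],"angular":[0,0,0]},{"jaw":0,"linear":[0,0,0],"angular":[0,0,0]},{"jaw":0,"linear":[0,0,0],"angular":[0,0,0]},{"jaw":0,"linear":[0,0,0],"angular":[0,0,0]},{"jaw":0,"linear":[0,0,0],"angular":[0,0,0]},{"jaw":0,"linear":[0,0,0],"angular":[0,0,0]},{"jaw":0,"linear":[0,0,0],"angular":[0,0,0]}]'
python3 -c "
from h import *
plan((529,-84.8,107),46.5,1,40);print(status.get_obs()['moment'],status.get_obs()['q'].round(1))
"
```

```text
time: 4.3
ee_pos: [528.6, -84.7, 107.5]
ee_rot: [[-0.726, 0.688, 0.0], [0.688, 0.726, -0.0], [-0.0, 0.0, -1.0]]
wrist_force: [-1.0, -0.7, 5.5]
grip_width: 0.125
t 4.3 p [528.6 -84.7 107.5] ydeg 46.52 dy -0.02 q7 37.2 F [-1.02 -0.7   5.47]
{"jaw":40,"linear":[-0.4,0.3,0.5],"angular":[0,0,0.0004]},
[-0.09584063  0.18730462 -0.0094747 ] [ 32.9  25.1 -33.4 109.4  17.6  50.6  37.2]
```

```bash
python3 -m crank '[{"jaw":0,"linear":[0,0,-2],"angular":[0,0,0]},{"jaw":0,"linear":[0,0,-2],"angular":[0,0,-0.06]},{"jaw":0,"linear":[0,0,0],"angular":[0,0,-0.08]},{"jaw":0,"linear":[0,0,0],"angular":[0,0,-0.08]},{"jaw":0,"linear":[0,0,0],"angular":[0,0,-0.08]},{"jaw":0,"linear":[0,0,0],"angular":[0,0,-0.08]},{"jaw":0,"linear":[0,0,0],"angular":[0,0,0]},{"jaw":0,"linear":[0,0,0],"angular":[0,0,0]}]'
python3 -c "
from h import *
plan((529,-84.8,112),68.5,1,40);print(status.get_obs()['moment'],status.get_obs()['q'].round(1))
"
```

```text
time: 5.1
ee_pos: [528.2, -84.7, 111.2]
ee_rot: [[-0.928, 0.372, -0.001], [0.372, 0.928, 0.0], [0.001, 0.0, -1.0]]
wrist_force: [1.2, -0.1, -3.1]
grip_width: 0.121
t 5.1 p [528.2 -84.7 111.2] ydeg 68.15 dy 0.35 q7 56.6 F [ 1.22 -0.1  -3.06]
{"jaw":40,"linear":[-0.7,0.2,-0.8],"angular":[0,0,-0.0061]},
[ 0.00135563 -0.11365853  0.02795615] [ 36.7  26.  -38.3 109.2  20.2  51.7  56.6]
```

```bash
python3 -m crank '[{"jaw":0,"linear":[0,0,-2],"angular":[0,0,-0.03]},{"jaw":0,"linear":[0,0,-2],"angular":[0,0,-0.03]},{"jaw":0,"linear":[0,0,-1.0],"angular":[0,0,0]},{"jaw":0,"linear":[0,0,-0.5],"angular":[0,0,0]},{"jaw":0,"linear":[0,0,0],"angular":[0,0,0]},{"jaw":0,"linear":[0,0,0],"angular":[0,0,0]},{"jaw":0,"linear":[0,0,0],"angular":[0,0,0]},{"jaw":0,"linear":[0,0,0],"angular":[0,0,0]}]'
python3 -c "
from h import *
plan((529,-84.8,112),68.5,1,40);print(status.get_obs()['moment'],status.get_obs()['q'].round(1))
"
```

```text
time: 5.9
ee_pos: [528.4, -84.7, 116.8]
ee_rot: [[-0.95, 0.313, -0.0], [0.313, 0.95, 0.0], [0.0, 0.0, -1.0]]
wrist_force: [0.6, 1.3, -10.3]
grip_width: 0.127
t 5.9 p [528.4 -84.7 116.8] ydeg 71.73 dy -3.23 q7 60.1 F [  0.61   1.33 -10.25]
{"jaw":40,"linear":[-0.6,0.1,4.8],"angular":[0,0,0.0564]},
[ 0.28537777 -0.60170107  0.06135813] [ 37.5  25.7 -39.3 108.9  20.3  52.5  60.1]
```

```bash
python3 -m crank '[{"jaw":0,"linear":[0,0,0],"angular":[0,0,-0.035]},{"jaw":0,"linear":[0,0,0],"angular":[0,0,-0.035]},{"jaw":0,"linear":[0,0,0],"angular":[0,0,-0.035]},{"jaw":0,"linear":[0,0,0],"angular":[0,0,0]},{"jaw":0,"linear":[0,0,0],"angular":[0,0,0]},{"jaw":0,"linear":[0,0,0],"angular":[0,0,0]},{"jaw":0,"linear":[0,0,0],"angular":[0,0,0]},{"jaw":0,"linear":[0,0,0],"angular":[0,0,0]}]'
```

```text
time: 6.7
ee_pos: [528.3, -84.8, 116.8]
ee_rot: [[-0.977, 0.212, -0.001], [0.212, 0.977, -0.0], [0.001, -0.0, -1.0]]
wrist_force: [-1.4, -0.8, -10.7]
grip_width: 0.128
```

```bash
python3 -m crank '[{"jaw":0,"linear":[0,0,0],"angular":[0,0,-0.035]},{"jaw":0,"linear":[0,0,0],"angular":[0,0,-0.035]},{"jaw":0,"linear":[0,0,0],"angular":[0,0,-0.035]},{"jaw":0,"linear":[0,0,0],"angular":[0,0,0]},{"jaw":0,"linear":[0,0,0],"angular":[0,0,0]},{"jaw":0,"linear":[0,0,0],"angular":[0,0,0]},{"jaw":0,"linear":[0,0,0],"angular":[0,0,0]},{"jaw":0,"linear":[0,0,0],"angular":[0,0,0]}]'
```

```text
time: 7.5
ee_pos: [528.5, -84.7, 117.0]
ee_rot: [[-0.994, 0.109, -0.0], [0.109, 0.994, -0.0], [0.0, -0.0, -1.0]]
wrist_force: [0.7, -0.7, -11.4]
grip_width: 0.129
```

```bash
python3 -m crank '[{"jaw":0,"linear":[0,0,0],"angular":[0,0,-0.035]},{"jaw":0,"linear":[0,0,0],"angular":[0,0,-0.035]},{"jaw":0,"linear":[0,0,0],"angular":[0,0,-0.035]},{"jaw":0,"linear":[0,0,0],"angular":[0,0,0]},{"jaw":0,"linear":[0,0,0],"angular":[0,0,0]},{"jaw":0,"linear":[0,0,0],"angular":[0,0,0]},{"jaw":0,"linear":[0,0,0],"angular":[0,0,0]},{"jaw":0,"linear":[0,0,0],"angular":[0,0,0]}]'
```

```text
time: 8.3
ee_pos: [528.5, -84.7, 117.0]
ee_rot: [[-1.0, 0.004, 0.0], [0.004, 1.0, -0.0], [-0.0, -0.0, -1.0]]
wrist_force: [1.0, 0.3, -10.6]
grip_width: 0.124
```

```bash
python3 -m crank '[{"jaw":0,"linear":[0,0,0],"angular":[0,0,-0.035]},{"jaw":0,"linear":[0,0,0],"angular":[0,0,-0.035]},{"jaw":0,"linear":[0,0,0],"angular":[0,0,-0.035]},{"jaw":0,"linear":[0,0,0],"angular":[0,0,0]},{"jaw":0,"linear":[0,0,0],"angular":[0,0,0]},{"jaw":0,"linear":[0,0,0],"angular":[0,0,0]},{"jaw":0,"linear":[0,0,0],"angular":[0,0,0]},{"jaw":0,"linear":[0,0,0],"angular":[0,0,0]}]'
```

```text
time: 9.1
ee_pos: [528.5, -84.7, 117.0]
ee_rot: [[-0.995, -0.101, -0.0], [-0.101, 0.995, -0.0], [0.0, -0.0, -1.0]]
wrist_force: [1.0, -0.0, -8.8]
grip_width: 0.126
```

```bash
python3 -m crank '[{"jaw":0,"linear":[0,0,0],"angular":[0,0,-0.03]},{"jaw":0,"linear":[0,0,0],"angular":[0,0,-0.03]},{"jaw":0,"linear":[0,0,0],"angular":[0,0,-0.03]},{"jaw":0,"linear":[0,0,0],"angular":[0,0,0]},{"jaw":0,"linear":[0,0,0],"angular":[0,0,0]},{"jaw":0,"linear":[0,0,0],"angular":[0,0,0]},{"jaw":0,"linear":[0,0,0],"angular":[0,0,0]},{"jaw":0,"linear":[0,0,0],"angular":[0,0,0]}]'; python3 -c "
from h import *
plan((529,-84.8,117),68.5,1,40);print(status.get_obs()['moment'],status.get_obs()['q'].round(1))"
```

```text
time: 9.9
ee_pos: [528.5, -84.7, 117.0]
ee_rot: [[-0.982, -0.19, -0.0], [-0.19, 0.982, 0.0], [0.0, 0.0, -1.0]]
wrist_force: [0.8, 0.5, -3.4]
grip_width: 0.126
t 9.9 p [528.5 -84.7 117. ] ydeg 100.95 dy -32.45 q7 85.9 F [ 0.82  0.52 -3.45]
{"jaw":40,"linear":[-0.5,-0.2,-0.0],"angular":[0,0,0.5664]},
[ 0.08630352 -0.12398362 -0.08991908] [ 42.3  27.6 -45.8 108.8  24.4  53.8  85.9]
```

```bash
python3 -m crank '[{"jaw":0,"linear":[0,0,-0.5],"angular":[0,0,-0.025]},{"jaw":0,"linear":[0,0,-0.5],"angular":[0,0,0]},{"jaw":0,"linear":[0,0,-0.5],"angular":[0,0,0]},{"jaw":0,"linear":[0,0,-0.5],"angular":[0,0,0]},{"jaw":0,"linear":[0,0,0],"angular":[0,0,0]},{"jaw":0,"linear":[0,0,0],"angular":[0,0,0]},{"jaw":0,"linear":[0,0,0],"angular":[0,0,0]},{"jaw":0,"linear":[0,0,0],"angular":[0,0,0]}]'; python3 -c "
from h import *
plan((529,-84.8,117),68.5,1,40);print(status.get_obs()['moment'],status.get_obs()['q'].round(1))"
```

```text
time: 10.7
ee_pos: [528.5, -84.7, 118.9]
ee_rot: [[-0.977, -0.215, -0.0], [-0.215, 0.977, 0.0], [0.0, 0.0, -1.0]]
wrist_force: [0.5, 0.7, -3.4]
grip_width: 0.129
t 10.7 p [528.5 -84.7 118.9] ydeg 102.39 dy -33.89 q7 87.3 F [ 0.53  0.7  -3.39]
{"jaw":40,"linear":[-0.5,-0.2,1.9],"angular":[0,0,0.5915]},
[ 0.06248965 -0.17956129  0.02234968] [ 42.7  27.6 -46.3 108.7  24.4  54.   87.3]
```

```bash
python3 -m crank '[{"jaw":0,"linear":[0,0,-1],"angular":[0,0,0]},{"jaw":0,"linear":[0,0,-1.5],"angular":[0,0,0]},{"jaw":0,"linear":[0,0,-2],"angular":[0,0,0]},{"jaw":0,"linear":[0,0,-2],"angular":[0,0,0]},{"jaw":0,"linear":[0,0,-2],"angular":[0,0,0]},{"jaw":0,"linear":[0,0,-2],"angular":[0,0,0]},{"jaw":0,"linear":[0,0,-2],"angular":[0,0,0]},{"jaw":0,"linear":[0,0,0],"angular":[0,0,0]}]'; python3 -c "
from h import *
plan((529,-84.8,117),68.5,1,40);print(status.get_obs()['moment'],status.get_obs()['q'].round(1))"
```

```text
time: 11.5
ee_pos: [528.6, -84.8, 131.7]
ee_rot: [[-0.977, -0.214, 0.0], [-0.214, 0.977, -0.0], [-0.0, -0.0, -1.0]]
wrist_force: [0.3, 0.4, -2.6]
grip_width: 0.125
t 11.5 p [528.6 -84.8 131.7] ydeg 102.38 dy -33.88 q7 88.1 F [ 0.26  0.42 -2.59]
{"jaw":40,"linear":[-0.4,-0.1,14.7],"angular":[0,0,0.5914]},
[ 0.06303296 -0.16027958  0.01303812] [ 43.3  26.6 -46.9 108.1  23.4  55.3  88.1]
```

```bash
python3 -m crank '[{"jaw":0,"linear":[0,0,-4],"angular":[0,0,0]},{"jaw":0,"linear":[0,0,-8],"angular":[0,0,0]},{"jaw":0,"linear":[0,0,-9],"angular":[0,0,0]},{"jaw":0,"linear":[0,0,-9],"angular":[0,0,0]},{"jaw":0,"linear":[0,0,-9],"angular":[0,0,0]},{"jaw":0,"linear":[0,0,-8],"angular":[0,0,0]},{"jaw":0,"linear":[0,0,-4],"angular":[0,0,0]},{"jaw":0,"linear":[0,0,0],"angular":[0,0,0]}]'; python3 - <<'E'
from h import *
c=cam('wrist','w4.png');cam('side','s4.png')
a=np.radians(22.1);X=np.array([np.cos(a),np.sin(a),0]);Y=np.array([-np.sin(a),np.cos(a),0]);B=np.array([529,-84.8,0])
print('park',B+82*Y,'pre',B+82*Y-85*X)
t=load('top')
W=cloud(t);m=(W[...,2]>80)&(W[...,2]<89)&(((W-B)@Y)>42)
P=(W[m]-B)@np.stack([X,Y],1);print(P.min(0),P.max(0),len(P))
print(status.get_obs()['q'],status.get_obs()['ee_pos'],status.get_obs()['wrist_force'])
f=cv2.imread('pics/s4.png')[120:260,220:420];cv2.imwrite('pics/s4c.png',cv2.resize(f,None,fx=3.5,fy=3.5))
E
```

```text
time: 12.3
ee_pos: [528.7, -84.8, 183.0]
ee_rot: [[-0.977, -0.214, 0.001], [-0.214, 0.977, -0.0], [-0.001, -0.0, -1.0]]
wrist_force: [0.0, -0.6, -3.5]
grip_width: 0.125
park [498.14961042  -8.82465227   0.        ] pre [419.3946768  -40.80371464   0.        ]
[-455.09453905   42.00905529] [356.10023911 834.30707972] 1088
[ 45.4738052   22.92148137 -49.12371485 105.44580376  19.75171224
  60.61150706  91.07570021] [528.34993093 -84.78753865 182.25360967] [ 0.43379765 -0.11955477 -3.4770649 ]
```

View pics/s4c.png

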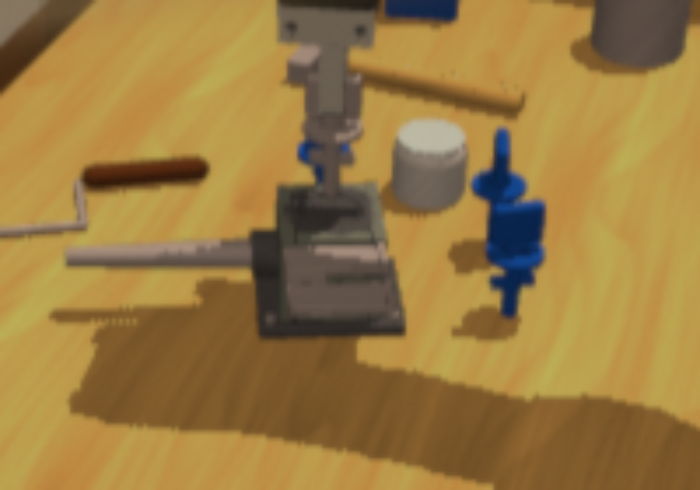

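View pics/w4.png

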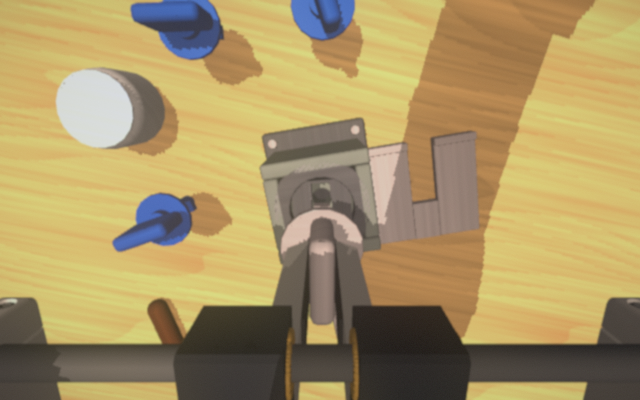

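```bash
python3 - <<'E'
from h import *
a=np.radians(22.1);X=np.array([np.cos(a),np.sin(a),0]);Y=np.array([-np.sin(a),np.cos(a),0]);B=np.array([529,-84.8,0])
for n in('top','wrist'):
    t=load(n);W=cloud(t);L=np.stack([(W-B)@X,(W-B)@Y,W[...,2]],-1)
    m=(L[...,2]>80)&(L[...,2]<91)&(abs(L[...,0])<50)&(L[...,1]>44)&(L[...,1]<135)
    P=L[m];print(n,len(P),P.min(0).round(1),P.max(0).round(1),np.median(P[:,2]))
    F=P[(P[:,0]<2)]
    lo=F[F[:,1]<82,1];hi=F[F[:,1]>82,1];print('notch sides',np.sort(lo)[-8:].round(1),np.sort(hi)[:8].round(1))
    K=P[abs(P[:,1]-82)<7];print('closed end',np.sort(K[:,0])[:8].round(1))
    # yaw: fit outer edge y max
    b=[(xx,P[abs(P[:,0]-xx)<2.5,1].max()) for xx in range(-30,36,5) if (abs(P[:,0]-xx)<2.5).any()]
    b=np.array(b);print('yaw corr',np.degrees(np.polyfit(b[:,0],b[:,1],1)[0]),b[:,1].mean())
E
```

```text
top 814 [-39.1  44.   81.3] [ 40.7 123.4  91. ] 85.7609090175965
notch sides [70.5 70.5 70.8 70.9 71.  71.3 71.4 71.6] [91.7 91.9 92.  92.1 92.2 92.5 92.6 92.8]
closed end [10.6 11.  11.4 11.8 12.6 12.7 13.2 13.9]
yaw corr -0.33050042169822336 122.84236669016617
wrist 8430 [-40.1  44.   80. ] [ 40.6 124.1  91. ] 85.98222556660593
notch sides [71.4 71.5 71.5 71.5 71.6 71.6 71.6 71.6] [91.1 91.3 91.3 91.3 91.3 91.3 91.3 91.4]
closed end [10.  10.  10.  10.1 10.1 10.1 10.1 10.1]
yaw corr -0.47507050636633785 123.27528912642342
```

```bash
cat >> h.py <<'E'
a=np.radians(22.0);SX=np.array([np.cos(a),np.sin(a),0]);SY=np.array([-np.sin(a),np.cos(a),0]);SB=np.array([528.7,-84.8,0])
def loc(x,y,z): return SB+x*SX+y*SY+np.array([0,0,z])
def whereami():
    p=status.get_obs()['ee_pos'];d=p-SB;print('local',(d@SX).round(2),(d@SY).round(2),p[2].round(2))
E
python3 -c "
from h import *
plan(loc(-85,81.7,183),102.4,8,0)"|head -2
```

```text
t 12.4 p [528.3 -84.8 182.3] ydeg 102.38 dy 0.02 q7 91.1 F [ 0.43 -0.12 -3.48]
{"jaw":0,"linear":[12.1,8.3,-0.1],"angular":[0,0,-0.0000]},
```

Total 97 along tool x, 66.5 along tool y.

```bash
python3 -m crank '[{"jaw":0,"linear":[6,4,0],"angular":[0,0,0]},{"jaw":0,"linear":[14,10,0],"angular":[0,0,0]},{"jaw":0,"linear":[19,13,0],"angular":[0,0,0]},{"jaw":0,"linear":[20,13.5,0],"angular":[0,0,0]},{"jaw":0,"linear":[19,13,0],"angular":[0,0,0]},{"jaw":0,"linear":[13,9,0],"angular":[0,0,0]},{"jaw":0,"linear":[6,4,0],"angular":[0,0,0]},{"jaw":0,"linear":[0,0,0],"angular":[0,0,0]}]'; python3 -c "
from h import *
print(status.get_obs()['q'].round(1));whereami()
plan(loc(-85,81.7,110),102.4,8,0)"|head -3
```

```text
time: 13.2
ee_pos: [418.9, -40.6, 182.5]
ee_rot: [[-0.977, -0.215, -0.0], [-0.215, 0.977, -0.001], [0.0, -0.001, -1.0]]
wrist_force: [0.4, -0.4, -3.1]
grip_width: 0.127
[ 52.8   8.7 -54.9 119.9   8.8  55.4  95.6]
local -85.25 82.09 182.46
t 13.2 p [418.9 -40.6 182.5] ydeg 102.39 dy 0.01 q7 95.6 F [ 0.41 -0.4  -3.09]
```

```bash
python3 -m crank '[{"jaw":0,"linear":[0,0,5],"angular":[0,0,0]},{"jaw":0,"linear":[0,0,12],"angular":[0,0,0]},{"jaw":0,"linear":[0,0,14],"angular":[0,0,0]},{"jaw":0,"linear":[0,0,14],"angular":[0,0,0]},{"jaw":0,"linear":[0,0,13],"angular":[0,0,0]},{"jaw":0,"linear":[0,0,9],"angular":[0,0,0]},{"jaw":0,"linear":[0,0,5],"angular":[0,0,0]},{"jaw":0,"linear":[0,0,0],"angular":[0,0,0]}]'; python3 - <<'E'
from h import *
whereami();print(status.get_obs()['q'].round(1))
c=cam('wrist','w5.png');cam('side','s5.png');cam('top','t5.png')
f=cv2.imread('pics/s5.png')[120:260,220:420];cv2.imwrite('pics/s5c.png',cv2.resize(f,None,fx=3.5,fy=3.5))
plan(loc(0,81.7,110),102.4,8,0)
E
```

```text
time: 14.0
ee_pos: [419.3, -40.3, 109.8]
ee_rot: [[-0.977, -0.215, -0.001], [-0.215, 0.977, 0.001], [0.001, 0.001, -1.0]]
wrist_force: [-0.0, -0.1, -2.7]
grip_width: 0.127
local -84.76 82.26 109.75
[ 47.2  17.  -51.4 123.9  18.2  46.8  86.7]
t 14.15 p [419.8 -40.6 110.8] ydeg 102.39 dy 0.01 q7 86.8 F [ 0.44 -0.34 -3.33]
{"jaw":0,"linear":[-10.4,1.7,0.1],"angular":[0,0,-0.0000]},
{"jaw":0,"linear":[-10.4,1.7,0.1],"angular":[0,0,-0.0000]},
{"jaw":0,"linear":[-10.4,1.7,0.1],"angular":[0,0,-0.0000]},
{"jaw":0,"linear":[-10.4,1.7,0.1],"angular":[0,0,-0.0000]},
{"jaw":0,"linear":[-10.4,1.7,0.1],"angular":[0,0,-0.0000]},
{"jaw":0,"linear":[-10.4,1.7,0.1],"angular":[0,0,-0.0000]},
{"jaw":0,"linear":[-10.4,1.7,0.1],"angular":[0,0,-0.0000]},
{"jaw":0,"linear":[-10.4,1.7,0.1],"angular":[0,0,-0.0000]},
```

View pics/s5c.png

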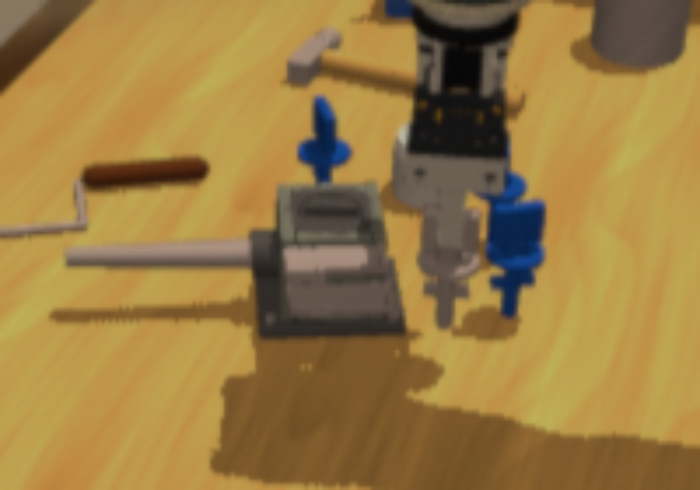

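View pics/w5.png

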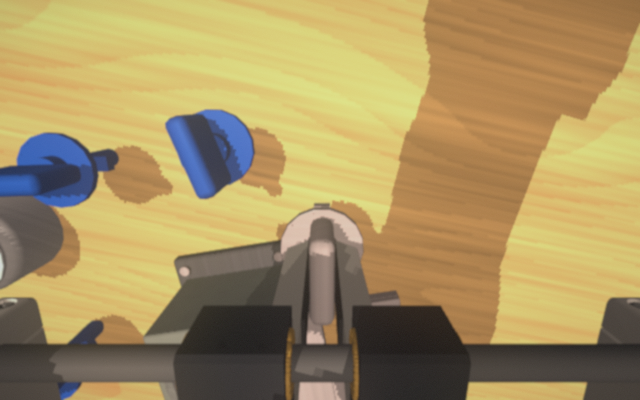

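```bash
python3 - <<'E'
from h import *
c=load('wrist');W=cloud(c);L=np.stack([(W-SB)@SX,(W-SB)@SY,W[...,2]],-1)
m=(np.hypot(L[...,0]+85,L[...,1]-82)<26)
v,u=np.nonzero(m)
for z0,z1 in((135,150),(92,105)):
    k=m&(L[...,2]>z0)&(L[...,2]<z1);k[:,:280]=0;k[:,365:]=0;k[300:]=0
    P=L[k];print(len(P),np.median(P,0).round(1),cv2.minEnclosingCircle(P[:,:2].astype(np.float32)))
E
python3 -m crank '[{"jaw":0,"linear":[-5,0.5,0],"angular":[0,0,0]},{"jaw":0,"linear":[-9,1.5,0],"angular":[0,0,0]},{"jaw":0,"linear":[-9,1.5,0],"angular":[0,0,0]},{"jaw":0,"linear":[-9,1.5,0],"angular":[0,0,0]},{"jaw":0,"linear":[-6,1,0],"angular":[0,0,0]},{"jaw":0,"linear":[-2,0.5,0],"angular":[0,0,0]},{"jaw":0,"linear":[0,0,0],"angular":[0,0,0]},{"jaw":0,"linear":[0,0,0],"angular":[0,0,0]}]'; python3 - <<'E'
from h import *
whereami()
plan(loc(0,81.7,110.3),102.4,8,0)
cam('side','s6.png')
f=cv2.imread('pics/s6.png')[120:260,220:420];cv2.imwrite('pics/s6c.png',cv2.resize(f,None,fx=3.5,fy=3.5))
E
```

```text
2496 [-92.4  83.2 142.6] ((-92.32132720947266, 82.97564697265625), 18.164695739746094)
1918 [-96.3  85.3  99.1] ((-84.64875793457031, 81.63446807861328), 23.840309143066406)
time: 14.95
ee_pos: [456.9, -25.7, 110.4]
ee_rot: [[-0.977, -0.215, -0.0], [-0.215, 0.977, -0.0], [0.0, 0.0, -1.0]]
wrist_force: [-0.8, 0.1, -2.3]
grip_width: 0.128
local -44.45 81.7 110.36
t 14.95 p [456.9 -25.7 110.4] ydeg 102.39 dy 0.01 q7 82.3 F [-0.79  0.14 -2.34]
{"jaw":0,"linear":[-5.5,0.9,0.0],"angular":[0,0,-0.0000]},
{"jaw":0,"linear":[-5.5,0.9,0.0],"angular":[0,0,-0.0000]},
{"jaw":0,"linear":[-5.5,0.9,0.0],"angular":[0,0,-0.0000]},
{"jaw":0,"linear":[-5.5,0.9,0.0],"angular":[0,0,-0.0000]},
{"jaw":0,"linear":[-5.5,0.9,0.0],"angular":[0,0,-0.0000]},
{"jaw":0,"linear":[-5.5,0.9,0.0],"angular":[0,0,-0.0000]},
{"jaw":0,"linear":[-5.5,0.9,0.0],"angular":[0,0,-0.0000]},
{"jaw":0,"linear":[-5.5,0.9,0.0],"angular":[0,0,-0.0000]},
```

View pics/s6c.png

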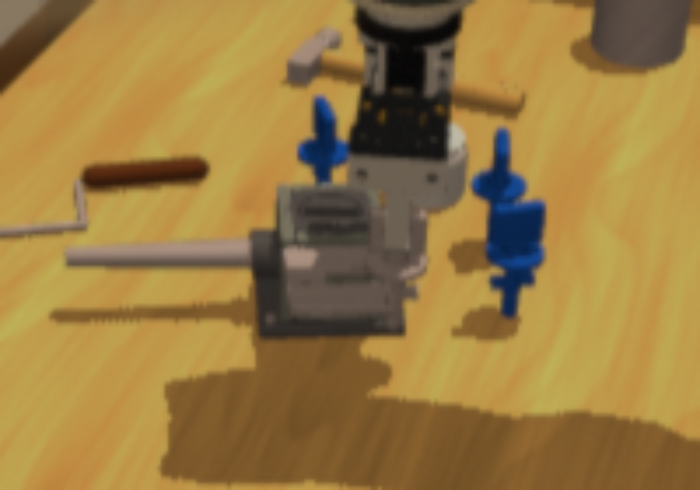

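```bash
python3 -m crank '[{"jaw":0,"linear":[-3,0.5,0],"angular":[0,0,0]},{"jaw":0,"linear":[-5,0.9,0],"angular":[0,0,0]},{"jaw":0,"linear":[-6,1,0],"angular":[0,0,0]},{"jaw":0,"linear":[-6,1,0],"angular":[0,0,0]},{"jaw":0,"linear":[-5,0.9,0],"angular":[0,0,0]},{"jaw":0,"linear":[-3,0.5,0],"angular":[0,0,0]},{"jaw":0,"linear":[0,0,0],"angular":[0,0,0]},{"jaw":0,"linear":[0,0,0],"angular":[0,0,0]}]'; python3 - <<'E'
from h import *
whereami()
plan(loc(-0.5,81.7,110.3),102.4,1,0)
E
```

```text
time: 15.8
ee_pos: [483.3, -14.9, 110.4]
ee_rot: [[-0.977, -0.215, -0.0], [-0.215, 0.977, 0.0], [0.0, 0.0, -1.0]]
wrist_force: [-0.4, 0.5, -2.5]
grip_width: 0.128
local -15.86 81.81 110.37
t 15.8 p [483.3 -14.9 110.4] ydeg 102.4 dy 0.0 q7 79.9 F [-0.39  0.48 -2.52]
{"jaw":0,"linear":[-15.2,2.5,0.1],"angular":[0,0,-0.0001]},
```

Free going; finish the insertion and lower 4 mm.

```bash
python3 -m crank '[{"jaw":0,"linear":[-3,0.5,0],"angular":[0,0,0]},{"jaw":0,"linear":[-5,0.8,0],"angular":[0,0,0]},{"jaw":0,"linear":[-5,0.8,0],"angular":[0,0,0]},{"jaw":0,"linear":[-2.2,0.4,0],"angular":[0,0,0]},{"jaw":0,"linear":[0,0,2],"angular":[0,0,0]},{"jaw":0,"linear":[0,0,2],"angular":[0,0,0]},{"jaw":0,"linear":[0,0,0],"angular":[0,0,0]},{"jaw":0,"linear":[0,0,0],"angular":[0,0,0]}]'; python3 - <<'E'
from h import *
whereami()
plan(loc(-0.5,81.7,103),102.4,1,0)
E
```

```text
time: 16.6
ee_pos: [497.6, -9.3, 106.4]
ee_rot: [[-0.977, -0.214, -0.0], [-0.214, 0.977, 0.0], [0.0, 0.0, -1.0]]
wrist_force: [-0.1, -0.2, -2.2]
grip_width: 0.129
local -0.51 81.65 106.36
t 16.6 p [497.6  -9.3 106.4] ydeg 102.38 dy 0.02 q7 78.5 F [-0.12 -0.23 -2.25]
{"jaw":0,"linear":[-0.0,0.1,3.4],"angular":[0,0,-0.0003]},
```

```bash
python3 -m crank '[{"jaw":0,"linear":[0,0,1],"angular":[0,0,0]},{"jaw":0,"linear":[0,0,1],"angular":[0,0,0]},{"jaw":0,"linear":[0,0,1],"angular":[0,0,0]},{"jaw":0,"linear":[0,0,0.5],"angular":[0,0,0]},{"jaw":0,"linear":[0,0,0],"angular":[0,0,0]},{"jaw":0,"linear":[0,0,0],"angular":[0,0,0]},{"jaw":0,"linear":[0,0,0],"angular":[0,0,0]},{"jaw":0,"linear":[0,0,0],"angular":[0,0,0]}]'; python3 - <<'E'
from h import *
whereami();print(status.get_obs()['wrist_force'],status.get_obs()['moment'])
E
```

```text
time: 17.4
ee_pos: [497.8, -9.2, 103.0]
ee_rot: [[-0.977, -0.215, -0.0], [-0.215, 0.977, 0.0], [0.0, 0.0, -1.0]]
wrist_force: [0.6, -1.2, -2.8]
grip_width: 0.125
local -0.35 81.65 102.97
[ 0.58833644 -1.16198256 -2.84730049] [ 0.0283146  -0.20131859  0.02328097]
```

```bash
python3 -m crank '[{"jaw":0,"linear":[0,0,0.4],"angular":[0,0,0]},{"jaw":0,"linear":[0,0,0],"angular":[0,0,0]},{"jaw":0,"linear":[0,0,0.3],"angular":[0,0,0]},{"jaw":0,"linear":[0,0,0],"angular":[0,0,0]},{"jaw":0,"linear":[0,0,0],"angular":[0,0,0]},{"jaw":0,"linear":[0,0,0],"angular":[0,0,0]},{"jaw":0,"linear":[0,0,0],"angular":[0,0,0]},{"jaw":0,"linear":[0,0,0],"angular":[0,0,0]}]'; python3 - <<'E'
from h import *
whereami();print(status.get_obs()['wrist_force'],status.get_obs()['moment'])
E
```

```text
time: 18.2
ee_pos: [497.8, -9.3, 102.6]
ee_rot: [[-0.977, -0.215, 0.0], [-0.215, 0.977, -0.0], [-0.0, -0.0, -1.0]]
wrist_force: [-3.4, -0.6, 5.9]
grip_width: 0.119
local -0.32 81.6 102.57
[-3.43437469 -0.56796848  5.86004417] [-0.00656709  0.68096769  0.00270766]
```

```bash
python3 -m crank '[{"jaw":13,"linear":[0,0,0],"angular":[0,0,0]},{"jaw":16,"linear":[0,0,0],"angular":[0,0,0]},{"jaw":22,"linear":[0,0,0],"angular":[0,0,0]},{"jaw":35,"linear":[0,0,0],"angular":[0,0,0]},{"jaw":45,"linear":[0,0,0],"angular":[0,0,0]},{"jaw":45,"linear":[0,0,0],"angular":[0,0,0]},{"jaw":45,"linear":[0,0,0],"angular":[0,0,0]},{"jaw":45,"linear":[0,0,0],"angular":[0,0,0]}]'; python3 - <<'E'
from h import *
whereami();print(status.get_obs()['wrist_force'],status.get_obs()['moment'])
cam('wrist','w7.png')
E
```

```text
time: 19.0
ee_pos: [497.8, -9.2, 102.2]
ee_rot: [[-0.977, -0.215, -0.0], [-0.215, 0.977, 0.0], [0.0, 0.0, -1.0]]
wrist_force: [0.4, -0.2, -0.1]
grip_width: 0.48
local -0.36 81.67 102.23
[ 0.38234196 -0.16566797 -0.13509616] [ 0.08121946 -0.15314094 -0.03177861]
```

View pics/w7.png

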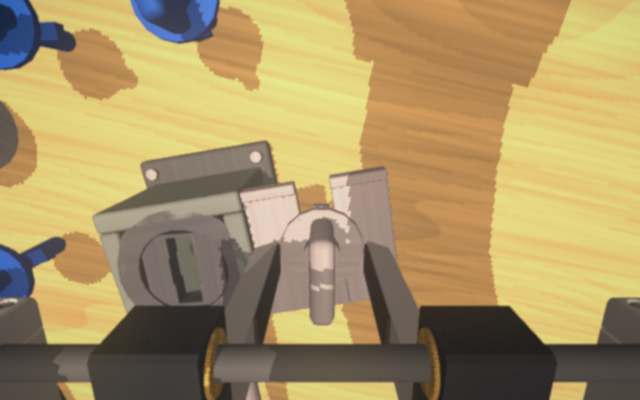

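Pin stands behind the lip, fingers clear on both sides. Raise straight up.

```bash
python3 -m crank '[{"jaw":45,"linear":[0,0,-3],"angular":[0,0,0]},{"jaw":45,"linear":[0,0,-6],"angular":[0,0,0]},{"jaw":45,"linear":[0,0,-12],"angular":[0,0,0]},{"jaw":45,"linear":[0,0,-20],"angular":[0,0,0]},{"jaw":45,"linear":[0,0,-25],"angular":[0,0,0]},{"jaw":45,"linear":[0,0,-25],"angular":[0,0,0]},{"jaw":45,"linear":[0,0,-20],"angular":[0,0,0]},{"jaw":45,"linear":[0,0,-10],"angular":[0,0,0]}]'
python3 -m crank '[{"jaw":45,"linear":[0,0,0],"angular":[0,0,0]},{"jaw":45,"linear":[0,0,0],"angular":[0,0,0]},{"jaw":45,"linear":[0,0,0],"angular":[0,0,0]},{"jaw":45,"linear":[0,0,0],"angular":[0,0,0]},{"jaw":45,"linear":[0,0,0],"angular":[0,0,0]},{"jaw":45,"linear":[0,0,0],"angular":[0,0,0]},{"jaw":45,"linear":[0,0,0],"angular":[0,0,0]},{"jaw":45,"linear":[0,0,0],"angular":[0,0,0]}]'
python3 - <<'E'
from h import *
t0=load('top')
c=cam('wrist','w8.png');cam('side','s8.png');t1=cam('top','t8.png')
f=cv2.imread('pics/s8.png')[120:260,220:420];cv2.imwrite('pics/s8c.png',cv2.resize(f,None,fx=3.5,fy=3.5))
W=cloud(c);L=np.stack([(W-SB)@SX,(W-SB)@SY,W[...,2]],-1)
m=(np.hypot(L[...,0],L[...,1]-82)<27)
for z0,z1 in((128,142),(88,95)):
    P=L[m&(L[...,2]>z0)&(L[...,2]<z1)];print(len(P),np.median(P,0).round(1),np.percentile(P[:,2],[5,95]).round(1),cv2.minEnclosingCircle(P[:,:2].astype(np.float32)))
P=L[m&(L[...,2]>88)&(L[...,2]<95)];k=np.linalg.lstsq(np.c_[P[:,:2],np.ones(len(P))],P[:,2],rcond=None)[0];print('flange tilt deg',np.degrees(np.arctan(k[:2])))
print(status.get_obs()['wrist_force'],status.get_obs()['time'])
E
```

```text
time: 19.85
ee_pos: [498.4, -9.1, 225.6]
ee_rot: [[-0.977, -0.215, 0.002], [-0.215, 0.977, -0.001], [-0.002, -0.001, -1.0]]
wrist_force: [0.9, -0.1, -0.2]
grip_width: 0.478
time: 20.65
ee_pos: [497.8, -9.2, 223.2]
ee_rot: [[-0.977, -0.215, -0.0], [-0.215, 0.977, 0.0], [0.0, 0.0, -1.0]]
wrist_force: [-0.3, -0.7, 0.3]
grip_width: 0.48
825 [ -1.6  81.3 135.2] [131.8 136.8] ((-0.6109346747398376, 80.27206420898438), 21.486736297607422)
1351 [-3. 85. 92.] [90.7 93.2] ((-1.3882297277450562, 80.47557830810547), 24.928268432617188)
flange tilt deg [ 0.12739718 -0.02074335]
[ 0.4030905   0.12653593 -0.4817204 ] 20.8
```

View pics/s8c.png

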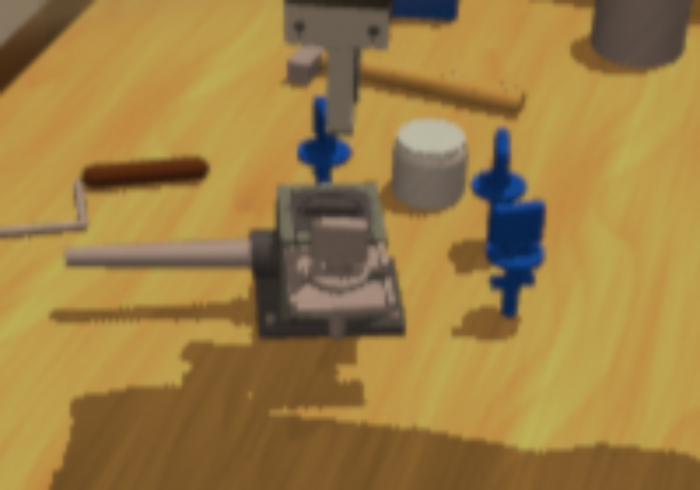

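View pics/w8.png

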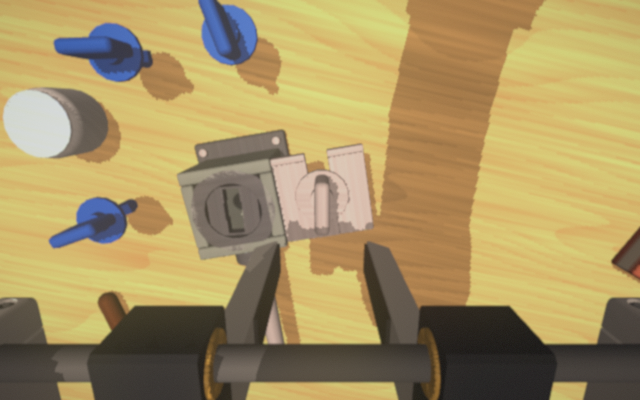

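View pics/t8.png

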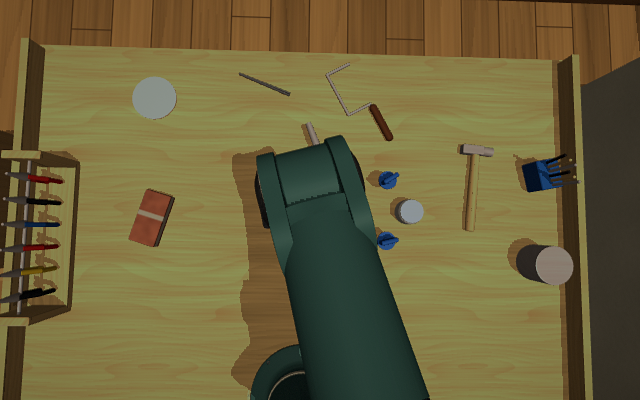

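Pin is parked flat (tilt about 0.1°, flange top about z 92 as expected), and the brick, tin and hammer are at the same pixels as at the start.

```bash
python3 -c "
from h import *
print(order.hand_in())"
```

```text
the job is handed in; nothing more can be done
None
```

The pin is out of the bore and parked in the ledge notch, released, and I handed the job in at about 21 s of the allowed 54 s.

**Unlocking:** I gripped the pin by its blade and turned it anticlockwise in steps of about 6° under a light upward pull. The wrist read at most 11.4 N, pin weight included. That is about 8–9 N on the lock plate, or under 2 mm of plate lift by the spring rate you gave. The load fell to the pin's own weight at about 54°. I turned 1.5° further and drew it up about 75 mm; it came out freely.

**Parking:** I brought the pin in through the mouth above the lip, set it down until it touched the ledge (+6 N at the expected height) and opened the fingers. I then raised the gripper about 120 mm clear.

**Last checks:**
- **Seating:** The flange lies flat, tilted about 0.1°. Its top measures z of about 92 mm against 91 mm nominal, and the ledge camera readings run about 1 mm high as well.
- **Position:** The pin measures within about 2 mm of the park point by camera and 0.5 mm by the arm's own position. It is behind the lip.
- **Bystanders:** The brick, tin and hammer look unmoved in the top view, judged by eye. One blue look-alike was hidden behind the arm there, but the wrist and side views show it still standing in place.
- **Contact:** The wrist force is near zero, so the robot is touching nothing.

No check failed. The lock plate's travel was only inferred from the wrist force, as it cannot be seen.

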